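Push the stock crate home

TASK

One tall crate of round bar has been left standing out in front of the row. Push it back into its gap between the other two crates, low down near its foot so that it slides upright and does not tip, until it is fully home: its back flat and square against the low perforated panel. Do not lift or grasp it, do not shift the two crates beside it or the tools on the bench, and finish with the hand clear.

Things in the scene. Friction and masses are not known exactly. Their poses are not given: they have to be found in the camera images.
- crate: the crate to push: open box of dark-grey sheet steel, 100 deep (its x) x 140 wide (its y) x 200 mm high, six round bars fixed in it up to 278 mm above the bench; 1.6 to 2.6 kg. Stands 85 to 130 mm out from the row, turned up to 0.25 rad. Origin: centre of its underside; x points to the panel, z up; front face (blank white card) 50 mm to -x of the origin, back face 50 mm to +x
- crate_foot (a point): point in the middle of the crate's front face (the face towards the robot), 30 mm above the bench; axes as the crate's. The face is plain and upright from the bench to the rim. Friction on the bench is 0.5 to 0.7: sliding takes 8 to 18 N, and a push higher than about 70 mm may tip the crate
- panel: low grey perforated steel panel fixed on the bench behind the row, 580 mm long (its y), 116 mm high. Origin: on the bench, middle of its face towards the robot; that face is the plane x = 0, x points away from the robot. Home: the crate's origin 50 mm to -x of that face, its x along the panel's; middle of the gap at y = 0; the gap between the neighbours is about 190 mm wide
- flats_crate: neighbouring loose crate, same box as the crate (100 x 140 x 200 mm, origin and axes alike) but holding flat bars, about 2.4 kg, standing against the panel on one side of the gap, its middle 165 mm from the panel's middle; to be left alone
- squares_crate: neighbouring loose crate, same box again but holding square bars, about 2.4 kg, standing against the panel on the other side of the gap, its middle 165 mm from the panel's middle; to be left alone
- file: flat file with a wooden handle, 325 x 22 x 24 mm, lying along its x on the bench left of the crate's way; origin on the bench near its middle, the handle to -x; to be left alone
- square: fitter's steel square lying on the bench right of the crate's way: stock 100 x 18 x 16 mm along x, blade 150 mm along y; origin on the bench under the middle of the stock; to be left alone
- hacksaw: blue hacksaw lying flat on the left of the bench, 390 x 110 x 22 mm, origin under its middle; to be left alone
- hammer: hammer lying along its x on the right of the bench, about 300 mm long, origin under it; to be left alone
- oil_can: small steel oil can with a thin brass spout, 68 mm across, 170 mm high, standing to the right of the row, origin under its middle; to be left alone

How it is judged:
At the end, for the whole second after the job is handed in: The crate stands upright and at rest on the bench in its gap, its back within 8 mm of the panel's face, square to the panel within 0.07 rad and within 30 mm of the middle of the gap; nothing else has been shifted (x of crate in the frame of panel above -0.058 m and y of crate in the frame of panel between -0.03 and 0.03 m and angle between the x axis of crate and the x axis of panel, either way round below 0.07 rad and angle between crate's own z axis and vertical below 0.03 rad and height (world z) of crate below 0.005 m and linear speed of crate below 0.01 m/s); the robot touches nothing.
It fails at once if the crate was tipped (more than 0.12 rad) (angle between crate's own z axis and vertical above 0.12 rad).
It fails at once if the crate was lifted off the bench (height (world z) of crate above 0.015 m).
It fails at once if the crate was pushed or taken hold of high up, at its upper half, rim or bars (fingers on it while more than 110 mm above the bench) (contact force between the fingers and crate above 2 N and height (world z) of the grasp point above 0.11 m).
It fails at once if a neighbouring crate was shifted (more than 12 mm) (distance of any of flats_crate, squares_crate from where it was at the start of the episode above 0.012 m).
It fails at once if a tool on the bench was shifted (more than 20 mm) (distance of any of file, square, hacksaw, hammer, oil_can from where it was at the start of the episode above 0.02 m).
It also fails if it takes over 42 s, if anything falls off the work surface, if the arm or the gripper's body presses on something with over 40 N, if the wrist force passes 120 N, or if a joint passes its speed limit or range.

ROBOT

A 7-joint arm with a two-finger parallel gripper is mounted at the origin on the work surface. World frame = base frame: x ahead of the robot, y to its left, z up, the work surface at z = 0. Lengths are in m, angles in rad, forces in N, time in s.
With the tool pointing down it reaches from about 0.4 to 0.85 m from the base axis. Payload 6.9 kg.
Tool frame: the origin (TCP) lies midway between the tips of the shut fingers; the grasp point (between the pads) lies behind it (ctrl.pinch_z is the z of the grasp point in the tool frame, in m); z points along the fingers, y is the line along which they close (so a half turn about z gives the same grasp; the last joint's range is limited). The gripper opens to 85 mm and grips with 20 to 120 N. Pads are 22 mm wide; open, the fingers measure 114 mm over their backs; the gripper's body (76 mm by 85 mm) begins 54 mm behind the grasp point. The pads swing forward as they close: fully open they stand 13 mm farther back than shut.
Start: joints at [1.333, 0.507, -0.238, 1.5, 0.126, 1.149, -0.155], TCP at [0.21, -0.589, 0.231] pointing down, gripper open.
Joint ranges: [-3.08, 3.08], [-0.24, 2.05], [-1.43, 1.35], [0, 2.5], [-1.52, 4.66], [0.17, 1.96], [-2.89, 2.89]. Speed limits (rad/s): [2.39, 2.39, 3.14, 3.14, 3.14, 3.14, 3.14].

INTERFACE

Orientations are given as a unit quaternion [w, x, y, z].
In Python, from station import ctrl, get_state, vision, ticket, models gives the robot as it stands. Calls block until the motion is done:
- ctrl.movep(position, orientation): joint-space move of the TCP to a pose.
- ctrl.movel(position, frame=None, max_speed=0.15): straight line of the TCP; frame=None keeps the orientation; max_speed is the mean speed in m/s.
- ctrl.set_joints(angles): joint-space move.
- ctrl.ungrasp() and ctrl.close_gripper(force=None): open the fingers fully, or close them until they stop; force is the grip in N (None keeps the last).
- ctrl.pause(seconds).
- ctrl.ik(position, orientation): joint angles nearest the present ones, or None.
- get_state(): the state.
- vision.grab_frame(name): name is "scene" or "top" or "wrist"; returns (picture, depth): 384x512x3 uint8, blue, green, red; 384x512 float32, m along the optical axis (not along the pixel's ray), 0 where there is no reading.
- vision.camera_info(name): a dict with "mtx" (3x3 intrinsics, pixels), "R" (3x3) and "t" (3): a world point X has camera coordinates R X + t; the wrist camera has in their place "hand_eye" (4x4, takes a point from camera to tool coordinates, whose origin is the TCP and whose axes are the flange's). Camera axes: x right, y down, z forward; pixel columns grow to the right and rows downward; lengths in m; the calibration is good to about 2 mm. The wrist camera is an equidistant fisheye: a pixel r from the principal point sees the ray r / f radians off the axis. A picture is of the moment at which its call begins: read the wrist's pose just before it. camera_info takes no time and is no camera call.
A pose or a line that the arm cannot do raises ctrl.Unreachable and nothing moves.
- ticket.close_job(): hands the job in; it is judged then, once.
Trained networks look in the newest picture that a camera, given by its name, has taken for a name from the list of things; names that differ only in an ending like _2 or _b are one class to them, and where a whole thing is asked for, a point or a joint stands for the part that bears it (a point fixed in the world has none). Each returns a list of dicts, best first, with "p" (0 to 1); they miss things now and then, are a little off and sometimes report something else, mostly with a low value. They report only what shows in the picture. A call takes as long as a camera call.
- models.recognise(camera, target): "point" ([column, row] in pixels, amid what is visible of it).
- models.masks_of(camera, target): "mask" (384x512 bool, what is visible of it) and "point" ([column, row] in pixels, amid what is visible of it).
The state is a dict: "time": time; "qpos": joint angles; "qd": joint speeds; "tau": joint torques, N m; "tcp_pos": TCP position; "eef_rot": TCP orientation; "contact_force": force on the tool from outside, world axes, zero at the start; "wrist_torque": the same for the moment, N m; "width": finger opening in m; "gripper_force": force on a finger pad.
Only numpy, scipy, OpenCV 4.12 (cv2) and the standard library are available. Lean on these libraries where they do the work, as an engineer would, in place of code of your own. Each camera call takes 0.05 s, during which the arm holds its last target. There are 200 camera calls.

## Working session

There is one attempt and no reset: what is moved stays moved. The work goes in short steps, each a Python script; the robot and the scene stay as the last script left them, time stands still between calls to the robot, and variables do not carry over. Pictures are saved under pics/ and viewed, at most 10 in all, crops included, and the job is handed in when it is done.

```bash
ls; mkdir -p pics; cat > h.py <<'E'
import numpy as np, cv2
from station import ctrl, get_state, vision, ticket, models
def cloud(name, depth):
    c=vision.camera_info(name); K=np.array(c["mtx"]);R=np.array(c["R"]);t=np.array(c["t"])
    v,u=np.mgrid[:depth.shape[0],:depth.shape[1]]
    P=np.stack([(u-K[0,2])/K[0,0]*depth,(v-K[1,2])/K[1,1]*depth,depth],-1)
    return (P-t)@R
E
python3 - <<'E'
from h import *
for n in("scene","top"):
    im,d=vision.grab_frame(n); cv2.imwrite(f"pics/{n}.png",im); W=cloud(n,d)
    np.savez(f"{n}.npz",W=W,d=d,im=im)
    for k in("crate","panel","flats_crate","squares_crate","file","square","hacksaw","hammer","oil_can"):
        r=models.masks_of(n,k)
        for q in r[:2]:
            m=q["mask"]&(d>0); p=W[m]
            print(n,k,round(q["p"],2),np.round(q["point"]),m.sum(), np.round(np.percentile(p,[2,50,98],axis=0),3).tolist() if len(p) else "")
s=get_state();print(s["time"],s["tcp_pos"],s["eef_rot"],ctrl.pinch_z,s["width"])
E
```

```text
pics
scene crate 0.83 [246. 196.] 2940 [[0.515, -0.035, 0.002], [0.577, 0.041, 0.156], [0.624, 0.108, 0.269]]
scene panel 0.58 [215. 161.] 1478 [[0.712, -0.084, 0.01], [0.724, 0.028, 0.094], [0.755, 0.297, 0.119]]
scene flats_crate 0.86 [185. 201.] 3094 [[0.623, 0.115, 0.005], [0.661, 0.186, 0.162], [0.727, 0.25, 0.265]]
scene flats_crate 0.65 [238. 283.] 825 [[0.272, 0.191, -0.001], [0.42, 0.204, 0.007], [0.583, 0.218, 0.025]]
scene squares_crate 0.94 [279. 139.] 2973 [[0.596, -0.216, 0.017], [0.632, -0.138, 0.17], [0.703, -0.072, 0.272]]
scene squares_crate 0.46 [184. 201.] 3169 [[0.623, 0.115, 0.003], [0.661, 0.187, 0.162], [0.727, 0.252, 0.265]]
scene file 0.69 [234. 280.] 792 [[0.275, 0.19, 0.0], [0.431, 0.204, 0.007], [0.583, 0.218, 0.025]]
scene square 0.81 [316. 189.] 463 [[0.456, -0.283, 0.001], [0.472, -0.167, 0.009], [0.551, -0.122, 0.021]]
scene hacksaw 0.67 [179. 355.] 1570 [[0.267, 0.349, 0.007], [0.345, 0.434, 0.017], [0.633, 0.481, 0.025]]
scene hammer 0.69 [381. 170.] 803 [[0.267, -0.403, 0.001], [0.407, -0.375, 0.024], [0.514, -0.323, 0.03]]
scene oil_can 0.78 [339.
[... 883 characters left out ...]
44, 0.202, 0.008], [0.587, 0.215, 0.026]]
top hacksaw 0.94 [107. 256.] 1347 [[0.268, 0.348, 0.004], [0.366, 0.434, 0.017], [0.638, 0.48, 0.025]]
top hacksaw 0.52 [387. 239.] 1038 [[0.269, -0.405, 0.011], [0.418, -0.378, 0.025], [0.519, -0.325, 0.031]]
top hammer 0.83 [385. 240.] 957 [[0.27, -0.403, 0.006], [0.415, -0.377, 0.025], [0.516, -0.325, 0.031]]
top hammer 0.54 [400. 167.] 537 [[0.596, -0.431, 0.02], [0.623, -0.397, 0.077], [0.655, -0.379, 0.161]]
top oil_can 0.78 [402. 168.] 580 [[0.595, -0.436, 0.013], [0.623, -0.397, 0.075], [0.655, -0.379, 0.16]]
1.0 [ 0.21004013 -0.58864699  0.23126569] [-1.29028269e-05  9.85348070e-01  1.70555505e-01 -1.50379753e-05] -0.0187 0.08542412813181059
```

```bash
cat >> h.py <<'E'
def line(P):  # PCA/RANSAC line fit of xy: centre, normal angle (normal pointing +x), rms
    P=P[:,:2].astype(np.float32); vx,vy,x,y=cv2.fitLine(P,cv2.DIST_HUBER,0,.001,.001).ravel()
    n=np.array([vy,-vx]); n*=np.sign(n[0]); r=(P-[x,y])@n
    return np.array([x,y]),np.arctan2(n[1],n[0]),r
def front(W,m):  # front face of a crate: robot-side envelope, trimmed; returns mid, yaw
    P=W[m]; P=P[(P[:,2]>.03)&(P[:,2]<.185)]
    Q=P[P[:,0]<np.percentile(P[:,0],60)]
    for _ in range(15):
        c,a,r=line(Q); n=np.array([np.cos(a),np.sin(a)]); Q=P[abs((P[:,:2]-c)@n)<max(.004,1.5*r.std()) if _<4 else abs((P[:,:2]-c)@n)<.005]
    t=np.array([-n[1],n[0]]); s=(Q[:,:2]-c)@t; lo,hi=np.percentile(s,[1,99])
    return c+t*(lo+hi)/2,a,hi-lo,len(Q)
E
python3 - <<'E'
from h import *
for n in("scene","top"):
    z=np.load(n+".npz"); W=z["W"]; d=z["d"]; vision.grab_frame(n)
    for k in("crate","flats_crate","squares_crate"):
        m=models.masks_of(n,k)[0]["mask"]&(d>0); m=cv2.erode(m.astype(np.uint8),np.ones((3,3)))>0
        c,a,w,N=front(W,m); print(n,k,np.round(c,4),round(a,4),round(w,3),N, "origin",np.round(c+.05*np.array([np.cos(a),np.sin(a)]),4))
    m=models.masks_of(n,"panel")[0]["mask"]&(d>0); P=W[m]; P=P[(P[:,2]>.112)]
    c,a,r=line(P); print(n,"panel top",c,a,r.std(),len(P),np.percentile(P[:,1],[0,100]),np.percentile(r,[2,98]))
im=np.hstack([cv2.imread("pics/top.png")[60:340,60:440],cv2.imread("pics/scene.png")[60:340,60:440]]);cv2.imwrite("pics/both.png",im)
E
```

```text
scene crate [0.5219 0.0436] -0.0964 0.134 603 origin [0.5717 0.0388]
scene flats_crate [0.6263 0.1846] -0.0497 0.131 819 origin [0.6763 0.1821]
scene squares_crate [ 0.6026 -0.1363] -0.1008 0.131 692 origin [ 0.6523 -0.1414]
scene panel top [0.73162276 0.05697952] -0.07022364 0.011497619 611 [-0.27540641  0.30355807] [-0.04053967  0.01356461]
top crate [0.5872 0.0374] 0.4075 0.149 117 origin [0.6331 0.0572]
top flats_crate [0.627 0.181] -0.0463 0.133 340 origin [0.677  0.1787]
top squares_crate [ 0.6037 -0.1366] -0.0977 0.131 337 origin [ 0.6535 -0.1415]
top panel top [0.7329208  0.01382327] -0.079460695 0.0070375553 977 [-0.27291227  0.300841  ] [-0.01225854  0.00969243]
```

View pics/both.png

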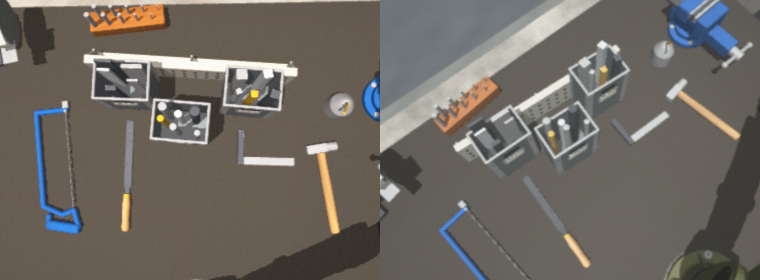

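```bash
cat >> h.py <<'E'
from scipy.optimize import least_squares
def rim(P):  # fit 100x140 rim outline to points at rim height: x,y,yaw
    P=P[(P[:,2]>.193)&(P[:,2]<.206)][:,:2]
    def f(q):
        c,s=np.cos(q[2]),np.sin(q[2]); d=P-q[:2]; u=np.abs(d@[c,s])-.049; v=np.abs(d@[-s,c])-.069
        return np.where((u>0)&(v>0),np.hypot(u,v),np.maximum(u,v))
    r=least_squares(f,[*(P.min(0)+P.max(0))/2,-.08],loss="soft_l1",f_scale=.002)
    return r.x,len(P),np.median(abs(r.fun))
def near(W,c,r=.11): return W[(np.hypot(W[...,0]-c[0],W[...,1]-c[1])<r)&np.isfinite(W[...,2])]
E
python3 - <<'E'
from h import *
for n in("scene","top"):
    z=np.load(n+".npz"); W=z["W"]; im=z["im"]
    for k,c in(("crate",(.5717,.0388)),("flats",(.677,.180)),("squares",(.653,-.1415))):
        P=near(W,c,.088+.01); print(n,k,rim(P))
    m=(W[...,2]>.108)&(W[...,2]<.122)&(W[...,0]>.69)&(W[...,0]<.77)&(W[...,1]>-.06)&(W[...,1]<.1)
    P=W[m]; c,a,r=line(P); print("paneltop",c,a,np.percentile(r,[2,10,50,90,98]),len(P))
    m=(W[...,2]>.03)&(W[...,2]<.1)&(W[...,0]>.69)&(W[...,0]<.75)&(W[...,1]>-.05)&(W[...,1]<.095)
    P=W[m]; 
    if len(P)>20: c,a,r=line(P); print("panelface",c,a,np.percentile(r,[2,10,50,90,98]),len(P))
E
```

```text
scene crate (array([ 0.57087942,  0.03624327, -0.09137067]), 464, np.float64(0.001970831731359802))
scene flats (array([ 0.67536875,  0.18261501, -0.04997248]), 512, np.float64(0.0020953645022703075))
scene squares (array([ 0.65138346, -0.14521399, -0.09834107]), 422, np.float64(0.0021527618384527235))
paneltop [0.729648   0.02155969] -0.0784163 [-0.01046689 -0.00920403 -0.00041482  0.01033453  0.01241775] 425
panelface [0.720595   0.02431821] -0.07963737 [-1.52900466e-03 -1.06380740e-03 -3.50053124e-05  1.04875048e-03
  1.93221844e-03] 401
top crate (array([ 0.572126  ,  0.03517438, -0.08511497]), 487, np.float64(0.001953843159096927))
top flats (array([ 0.67628808,  0.18162685, -0.04764699]), 496, np.float64(0.002248281010414299))
top squares (array([ 0.65263992, -0.14604376, -0.09827032]), 477, np.float64(0.002035202507883263))
paneltop [0.73085845 0.0164394 ] -0.087302156 [-1.01723260e-02 -9.09688286e-03  9.51284164e-07  9.83703826e-03
  1.15529469e-02] 514
panelface [0.72143924 0.02283004] -0.07810267 [-1.00529328e-03 -6.00616506e-04  2.65596809e-05  5.82885987e-04
  8.96652169e-04] 267
```

```bash
cat >> h.py <<'E'
from scipy.spatial.transform import Rotation as Ro
YAW=-.077; N=np.array([np.cos(YAW),np.sin(YAW),0]); T=np.array([-N[1],N[0],0]); PO=np.array([.7203,.0140,0])
def quat(phi,flip=1):
    z=N*np.sin(phi)-np.array([0,0,np.cos(phi)]); y=T*flip; x=np.cross(y,z)
    q=Ro.from_matrix(np.stack([x,y,z],1)).as_quat(); return q[[3,0,1,2]]
def pp(x,y,z): return PO+N*x+T*y+np.array([0,0,z])   # panel frame -> world
E
python3 - <<'E'
from h import *
q0=np.array(get_state()["qpos"])
for fl in(1,-1):
  for deg in(35,45,55,65):
    out=[]
    for x,z in((-.27,.2),(-.27,.035),(-.20,.035),(-.14,.035),(-.085,.035)):
        q=ctrl.ik(pp(x,.008,z),quat(np.radians(deg),fl)); out.append(None if q is None else np.round(q,2).tolist())
    print(fl,deg,*out,sep="\n  ")
E
```

```text
1
  35
  [0.72, 0.19, -1.23, 2.49, 1.55, 0.48, -0.36]
  None
  None
  [0.52, 0.96, -1.23, 2.4, 2.0, 1.14, -0.55]
  [0.55, 0.99, -1.23, 2.27, 1.98, 1.1, -0.39]
1
  45
  None
  None
  None
  None
  [0.51, 1.09, -1.23, 2.4, 2.23, 1.35, -0.6]
1
  55
  None
  None
  None
  None
  None
1
  65
  None
  None
  None
  None
  None
-1
  35
  [0.07, 0.1, -0.44, 2.5, 1.62, 0.28, 2.74]
  None
  None
  [0.1, 0.66, -0.44, 2.41, 2.43, 0.64, 2.06]
  [0.13, 0.68, -0.44, 2.27, 2.34, 0.55, 2.22]
-1
  45
  None
  None
  None
  None
  [0.22, 0.81, -0.63, 2.41, 2.48, 0.97, 2.1]
-1
  55
  None
  None
  None
  None
  None
-1
  65
  None
  None
  None
  None
  None
```

```bash
python3 - <<'E'
from h import *
print(np.round(vision.camera_info("wrist")["hand_eye"],3))
for fl in(1,-1):
  for deg in(0,20,25,30,35,40):
   for z in(.03,.06):
    out=[]
    for x in(-.28,-.26,-.24,-.22,-.205,-.19,-.14,-.1):
        q=ctrl.ik(pp(x,.008,z),quat(np.radians(deg),fl)); out.append('.' if q is None else 'Y')
    print(fl,deg,z,''.join(out))
E
```

```text
[[ 0.001 -0.963 -0.269  0.069]
 [ 1.     0.     0.002  0.   ]
 [-0.001 -0.269  0.963 -0.142]
 [ 0.     0.     0.     1.   ]]
1 0 0.03 YYYYYYYY
1 0 0.06 YYYYYYYY
1 20 0.03 .YYYYYYY
1 20 0.06 YYYYYYYY
1 25 0.03 ...YYYYY
1 25 0.06 ..YYYYYY
1 30 0.03 .....YYY
1 30 0.06 ....YYYY
1 35 0.03 ......YY
1 35 0.06 ......YY
1 40 0.03 ......YY
1 40 0.06 ......YY
-1 0 0.03 YYYYYYYY
-1 0 0.06 YYYYYYYY
-1 20 0.03 .YYYYYYY
-1 20 0.06 YYYY.YYY
-1 25 0.03 ...YYYYY
-1 25 0.06 ..YYYYYY
-1 30 0.03 .....YYY
-1 30 0.06 ....YYYY
-1 35 0.03 ......YY
-1 35 0.06 ......YY
-1 40 0.03 ......YY
-1 40 0.06 ......YY
```

```bash
python3 - <<'E'
from h import *
for deg in(24,26,28,30):
   for z in(.04,.05,.1,.2):
    print(deg,z,''.join('.' if ctrl.ik(pp(x,.01,z),quat(np.radians(deg))) is None else 'Y' for x in(-.25,-.24,-.235,-.23,-.225,-.22,-.215)))
E
```

```text
24 0.04 .YYYYYY
24 0.05 YYYYYYY
24 0.1 YYYYYYY
24 0.2 YYYYYYY
26 0.04 ...YYYY
26 0.05 ..YYYYY
26 0.1 YYYYYYY
26 0.2 YYYYYYY
28 0.04 .....YY
28 0.05 .....YY
28 0.1 .YYYYYY
28 0.2 YYYYYYY
30 0.04 .......
30 0.05 .......
30 0.1 ...YYYY
30 0.2 YYYYYYY
```

```bash
python3 - <<'E'
from h import *
ctrl.close_gripper(force=60)
q=quat(np.radians(27))
ctrl.movep(pp(-.25,.01,.2),q)
ctrl.movel(pp(-.235,.01,.1))
ctrl.movel(pp(-.222,.01,.045),max_speed=.08)
s=get_state();print(s["time"],s["tcp_pos"],pp(-.222,.01,.045),s["contact_force"],s["width"])
im,d=vision.grab_frame("scene");cv2.imwrite("pics/s2.png",cv2.resize(im[100:300,150:400],None,fx=3,fy=3))
E
```

```text
6.375 [0.49984026 0.04107567 0.04552205] [0.49972703 0.04104748 0.045     ] [-0.85849036 -0.18193866  0.12954937] 0.0003635612201156706
```

View pics/s2.png

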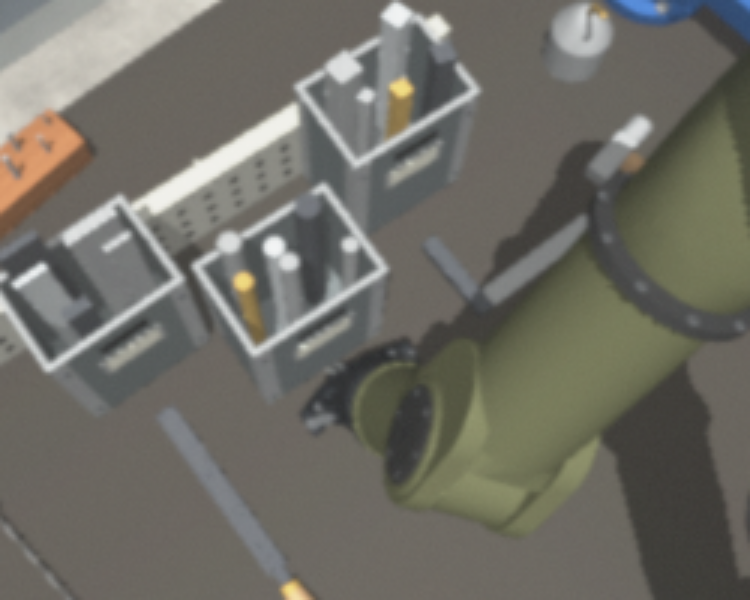

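The gripper stands just in front of the crate (crop ~330,390) with a small gap. The crate, neighbours and tools are undisturbed. I'll push in steps and watch the force.

```bash
python3 - <<'E'
from h import *
for x in np.arange(-.215,-.16,.007):
    ctrl.movel(pp(x,.01,.045),max_speed=.04); s=get_state(); f=s["contact_force"]; print(round(x,3),np.round(f,1),np.round(s["wrist_torque"],2),round(s["time"],2))
    if np.linalg.norm(f)>35: break
for n in("scene","top"):
    im,d=vision.grab_frame(n); W=cloud(n,d); cv2.imwrite(f"pics/{n}3.png",im)
    c=pp(-.115,.01,0); m=models.masks_of(n,"crate")[0]["mask"]; m=cv2.dilate(m.astype(np.uint8),np.ones((5,5)))>0
    (x,y,a),k,e=rim(W[m]); v=np.array([x,y,0])-PO; print(n,"crate panel-frame",v@N,v@T,a-YAW,k,e)
    for c in((.676,.182),(.652,-.1455)): print(rim(near(W,c,.098))[0])
cv2.imwrite("pics/c3.png",np.hstack([cv2.imread("pics/top3.png")[60:340,60:440],cv2.imread("pics/scene3.png")[60:340,60:440]]))
E
```

```text
-0.215 [0.4 0.  0.1] [0.03 0.5  0.  ] 6.75
-0.208 [-4.3  0.4  2.1] [0.06 1.18 0.08] 7.08
-0.201 [-18.4  -0.1   8.5] [ 0.27  3.03 -0.03] 7.4
-0.194 [-15.5   2.2   3.1] [0.36 3.13 0.04] 7.72
-0.187 [-13.4   1.7  -0.2] [0.39 3.11 0.07] 8.05
-0.18 [-13.2   1.5  -0.9] [0.37 3.17 0.11] 8.38
-0.173 [-12.7   2.1  -0.5] [0.38 3.11 0.11] 8.7
-0.166 [-12.8   2.1  -0.8] [0.4  3.06 0.08] 9.03
scene crate panel-frame -0.11281130451588982 0.010587807675189657 -0.017074629520397996 473 0.001870715674391732
[ 0.67548229  0.18169918 -0.04295429]
[ 0.65141219 -0.14525815 -0.09875784]
top crate panel-frame -0.11132542217423272 0.009706743255245285 -0.013027710853227903 455 0.0020095155482585947
[ 0.67623373  0.18088601 -0.04476673]
[ 0.65254511 -0.14579791 -0.09994813]
```

View pics/c3.png

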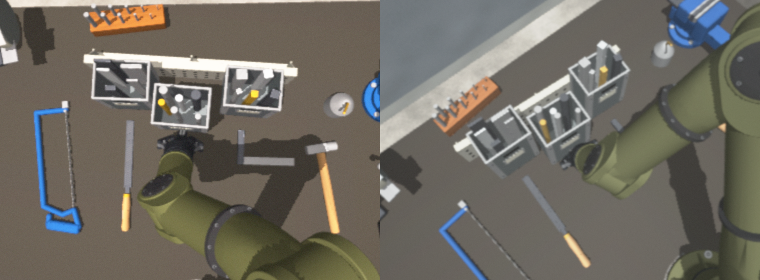

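The crate has slid 38 mm straight and upright, with the hand at its foot (top ~180,145), and its neighbours have not moved. I'll carry on until it meets the panel.

```bash
python3 - <<'E'
from h import *
x=-.166
while x<-.085:
    x+=.007 if x<-.12 else .002
    ctrl.movel(pp(x,.01,.045),max_speed=.04); s=get_state(); f=s["contact_force"]; F=-f@N
    if x>-.121: print(round(x,3),np.round(f,1),round(s["time"],2), round((s["tcp_pos"]-PO)@N,4))
    if F>32: break
E
```

```text
-0.117 [-13.2   2.4  -0.4] 11.5 -0.1214
-0.115 [-17.6   1.9   5.2] 11.75 -0.1201
-0.113 [-18.3   1.4   4.2] 12.0 -0.1182
-0.111 [-18.6   0.7   5.3] 12.25 -0.1162
-0.109 [-17.9   1.    4.7] 12.5 -0.1142
-0.107 [-18.4   1.9   4.6] 12.75 -0.1122
-0.105 [-18.9   1.6   6.7] 13.0 -0.1104
-0.103 [-29.2   0.1  14.7] 13.25 -0.1103
-0.101 [-36.2   0.3  18.6] 13.5 -0.1101
```

```bash
python3 - <<'E'
from h import *
ctrl.movel(pp(-.135,.01,.05),max_speed=.05)
ctrl.movel(pp(-.19,.01,.12),max_speed=.12)
ctrl.movel(pp(-.25,.01,.22))
ctrl.pause(.3)
s=get_state(); print(s["time"],s["contact_force"],s["tcp_pos"])
for n in("scene","top"):
    im,d=vision.grab_frame(n); W=cloud(n,d); cv2.imwrite(f"pics/{n}4.png",im)
    for k,c in(("crate",pp(-.05,.01,0)),("flats",(.676,.182)),("squares",(.652,-.1455))):
        (x,y,a),j,e=rim(near(W,c,.098)); v=np.array([x,y,0])-PO; print(n,k,np.round([v@N,v@T,a-YAW],4),np.round((x,y),4),j)
cv2.imwrite("pics/c4.png",np.hstack([cv2.imread("pics/top4.png")[60:340,60:440],cv2.imread("pics/scene4.png")[60:340,60:440]]))
E
```

```text
16.45 [0.06045658 0.41182448 0.07668265] [0.47177189 0.04345905 0.21955114]
scene crate [-0.0524  0.0134 -0.016 ] [0.669  0.0313] 522
scene flats [-0.0575  0.1628  0.0273] [0.6755 0.1807] 572
scene squares [-0.0564 -0.1642 -0.0192] [ 0.6514 -0.1454] 412
top crate [-0.051   0.0125 -0.0248] [0.6704 0.0304] 555
top flats [-0.0567  0.162   0.0202] [0.6763 0.1798] 575
top squares [-0.0552 -0.1648 -0.0208] [ 0.6526 -0.1461] 480
```

View pics/c4.png

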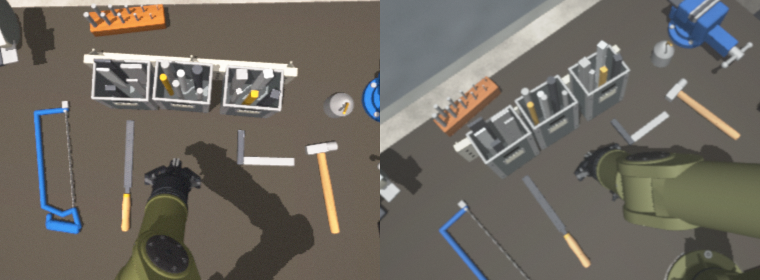

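The crate is home: about 52 mm from the panel face, 13 mm off the middle of the gap and 0.02 rad off square. The hand is clear (top ~170,175).

```bash
python3 -c "
from station import ticket
print(ticket.close_job())"
```

```text
the job is handed in; nothing more can be done
None
```

The job is handed in (no verdict returned). The crate slid upright back into its gap, its back within about 2 mm of the panel, about 0.02 rad off square and 13 mm off the middle. The neighbours measured unmoved to about 2 mm, the tools look undisturbed in the last pictures, and the hand is clear.

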